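# Latch the board test fixture and set its clamp screw

### The job

Close up the board test fixture: first swing the steel hasp over the catch until it lies flat, then turn the orange thumbscrew clockwise (seen from above) until it seats, and back it off a quarter turn. Finish still gripping the thumbscrew at that setting, without letting go, with the hasp still flat, and leave the bottle, the loupe and the tape roll where they are.

Things in the scene. Friction and masses are not known exactly. Their poses are not given: they have to be found in the camera images.
- fixture: Board test fixture, fixed: black base 120 x 120 mm with a clear lid, top 46 mm above the desk; in front (-x side, nearest the robot) a black catch block, x -128 to -60 mm, 46 mm wide, top 48 mm above the desk. Origin: on the desk under the middle of the lid; x from catch block to lid, y to the left, z up. The thumbscrew's axis stands at x +20 mm, y 0.
- catch (a point): Top of the catch, a steel staple 12 mm long (along the fixture's x), 4 mm thick, standing 13 mm above the catch block; 25 mm in front of the hasp's hinge axis, 61 mm above the desk.
- hasp (a joint): Angle of the steel hasp about its hinge (fixture's y axis): 0 = flat forward on the catch block, staple through its slot; 1.57 = upright; more = leaning back over the lid (starts at 1.65 to 2.1, stop at 2.5). Stiff hinge (0.03 Nm friction): it stays where left and must be pushed all the way down.
- hasp_hinge (a point): Middle of the hasp's hinge axis, at the lid's front edge, 50 mm above the desk, fixture x -56 mm, y 0; same axes as the fixture.
- hasp_tip (a point): Free end of the hasp strap, 64 mm from the hinge axis, mid thickness. Strap 26 mm wide, 3 mm thick; the slot for the staple lies 15 to 35 mm from the hinge axis, beyond that it is solid. The point's -x axis points along the strap from hinge to tip; z is the side that faces up when flat.
- thumbscrew (a joint): Angle of the thumbscrew: 0 = seated (hard stop), wing along the fixture's x axis; grows as it is unscrewed, counter-clockwise from above; starts between 0.8 and 1.9, outer stop 3.2; 1.571 = backed off a quarter turn. About 0.05 Nm of friction; stays where left; does not rise or sink.
- screw_wing: Orange wing of the thumbscrew, a flat bar 36 mm long (its x axis), 9 mm thick (its y axis, grip across this), 22 mm tall. Origin at its centre, on the screw's axis, 74 mm above the desk (28 mm above the lid). Under it a 9 mm stem and a boss of radius 14 mm whose top is 51 mm above the desk.
- flux_bottle: Bystander: amber bottle with black cap, 30 mm across, 75 mm tall, loose beside the fixture's right side; origin at its foot.
- loupe: Bystander: black eye loupe, 38 mm across, 32 mm tall, loose, right of the catch block; origin at its foot.
- kapton_roll: Bystander: roll of amber tape lying flat, 50 mm across, 12 mm tall, loose, left of the catch block; origin at its foot.

How it is judged:
On the way, in this order (a step that is already met when the one before it is completed fails the run):
1. the hasp lies flat over the catch (within 0.12 rad) (value of joint hasp below 0.12 rad), for 0.2 s.
2. the thumbscrew is seated (within 0.08 rad of its stop), the hasp still flat (value of joint thumbscrew below 0.08 rad and value of joint hasp below 0.12 rad), for 0.2 s.
At the end, for the whole second after the job is handed in: The thumbscrew stands a quarter turn back from its seat (1.57 rad, give or take 0.2), still, held between the fingers (contact of more than 2 N, grasp point within 35 mm of the wing's centre), and the hasp lies flat on the catch (within 0.12 rad) (value of joint thumbscrew between 1.37 and 1.77 rad and velocity of joint thumbscrew between -0.1 and 0.1 rad/s and value of joint hasp below 0.12 rad and contact force between the fingers and screw_wing above 2 N and distance between the grasp point and screw_wing below 0.035 m); the arm keeps its last pose, push and grip.
It fails at once if the bottle, loupe or tape roll is moved more than 25 mm or the bottle is tipped (distance of any of flux_bottle, loupe, kapton_roll from where it was at the start of the episode above 0.025 m or angle between flux_bottle's own z axis and vertical above 0.5 rad).
It also fails if it takes over 53 s, if anything falls off the work surface, if the arm or the gripper's body presses on something with over 40 N, if the wrist force passes 120 N, or if a joint passes its speed limit or range.

### The arm

A 7-joint arm with a two-finger parallel gripper is mounted at the origin on a cart in front of the work surface, level with it; the furniture and walls round the work are solid. World frame = base frame: x ahead of the robot, y to its left, z up, the work surface at z = 0. Lengths are in m, angles in rad, forces in N, time in s.
With the tool pointing down it reaches from about 0.425 to 0.95 m from the base axis. Payload 4.7 kg.
Tool frame: the origin (TCP) lies between the finger pads; the fingertips stand 25 mm ahead of it and the grasp point (between the pads) lies 6 mm ahead of it; z points along the fingers, y is the line along which they close (so a half turn about z gives the same grasp; the last joint's range is limited). The gripper opens to 85 mm and grips with 20 to 120 N. Pads are 22 mm wide; open, the fingers measure 114 mm over their backs; the gripper's body (76 mm by 85 mm) begins 54 mm behind the grasp point. The pads swing forward as they close: fully open they stand 13 mm farther back than shut.
Start: joints at [1.204, 0.469, -0.049, 1.532, 0.024, 1.141, -0.082], TCP at [0.224, -0.637, 0.256] pointing down, gripper open.
Joint ranges: [-2.59, 2.59], [-0.33, 1.99], [-1.39, 1.29], [0.1, 2.45], [-1.04, 4.18], [0.21, 1.99], [-2.66, 2.66]. Speed limits (rad/s): [2.57, 2.57, 3.14, 3.14, 3.14, 3.14, 3.14].

### API

Orientations are given as a 3x3 rotation matrix whose columns are the frame's x, y, z axes.
In Python, from rig import * gives the robot as it stands. Calls block until the motion is done:
- movep(position, orientation): joint-space move of the TCP to a pose.
- move_l(position, attitude=None, feed=0.15, until_force=None): straight line of the TCP; attitude=None keeps the orientation; feed is the mean speed in m/s. With until_force (N) it stops when the force on the tool has changed by that much, and returns True; else False.
- move_joints(angles): joint-space move.
- command_gripper(opening, newtons=None): finger opening in m; newtons is the grip in N (None keeps the last); returns when the fingers have stopped.
- sleep(seconds).
- inverse_kinematics(position, orientation): joint angles nearest the present ones, or None.
- sense(): the state.
- camera(name): name is "side" or "top" or "wrist"; returns (picture, depth): 400x640x3 uint8, red, green, blue; 400x640 float32, m along the optical axis (not along the pixel's ray), 0 where there is no reading.
- camera_params(name): a dict with "K" (3x3 intrinsics, pixels), "position" and "rotation" of the camera in the world; the wrist camera has in their place "tool_from_camera" (4x4, takes a point from camera to tool coordinates, whose origin is the TCP and whose axes are the flange's). Camera axes: x right, y down, z forward; pixel columns grow to the right and rows downward; lengths in m; the calibration is good to about 2 mm. A picture is of the moment at which its call begins: read the wrist's pose just before it. camera_params takes no time and is no camera call.
A pose or a line that the arm cannot do raises Unreachable and nothing moves.
- finish_job(): hands the job in; it is judged then, once.
The state is a dict: "time_s": time; "joint_pos": joint angles; "qd": joint speeds; "joint_efforts": joint torques, N m; "position": TCP position; "tcp_rot": TCP orientation; "wrist_force": force on the tool from outside, world axes, zero at the start; "ft_torque": the same for the moment, N m; "finger_gap": finger opening in m; "gripper_force": force on a finger pad.
Only numpy, scipy, OpenCV 4.12 (cv2) and the standard library are available. Lean on these libraries where they do the work, as an engineer would, in place of code of your own. Each camera call takes 0.05 s, during which the arm holds its last target. There are 200 camera calls.

## Working session

There is one attempt and no reset: what is moved stays moved. The work goes in short steps, each a Python script; the robot and the scene stay as the last script left them, time stands still between calls to the robot, and variables do not carry over. Pictures are saved under pics/ and viewed, at most 10 in all, crops included, and the job is handed in when it is done.

```bash
mkdir -p pics; ls
python3 - <<'E'
from rig import *
import cv2,numpy as np
for n in ("top","side"):
    im,d=camera(n); np.savez(f"{n}.npz",im=im,d=d); cv2.imwrite(f"pics/{n}0.png",im[:,:,::-1])
    p=camera_params(n); print(n,p)
print(camera_params("wrist")); s=sense(); print(s["time_s"],s["wrist_force"],s["finger_gap"])
E
```

```text
pics
top {'K': array([[492.58037125,   0.        , 320.00624621],
       [  0.        , 492.58037125, 198.5949618 ],
       [  0.        ,   0.        ,   1.        ]]), 'position': array([ 0.41067783, -0.28956243,  0.91134315]), 'rotation': array([[ 0.02006821, -0.99310666,  0.11548349],
       [-0.99956846, -0.02240757, -0.01899453],
       [ 0.02145129, -0.11505247, -0.99312777]])}
side {'K': array([[372.18850366,   0.        , 320.039353  ],
       [  0.        , 372.18850366, 198.91366831],
       [  0.        ,   0.        ,   1.        ]]), 'position': array([0.24031685, 0.41827477, 0.4953637 ]), 'rotation': array([[-0.93519467, -0.17317418,  0.30890391],
       [-0.35407534,  0.44135933, -0.82451961],
       [ 0.00644788, -0.88046161, -0.4740736 ]])}
{'K': array([[309.98149774,   0.        , 321.24775861],
       [  0.        , 309.98149774, 200.25684545],
       [  0.        ,   0.        ,   1.        ]]), 'tool_from_camera': array([[-8.45629247e-04, -9.61975095e-01, -2.73135865e-01,
         7.01375097e-02],
       [ 9.99999559e-01, -9.25283170e-04,  1.62814544e-04,
         1.89271830e-04],
       [-4.09351555e-04, -2.73135607e-01,  9.61975453e-01,
        -1.18938102e-01],
       [ 0.00000000e+00,  0.00000000e+00,  0.00000000e+00,
         1.00000000e+00]])}
0.1 [ 0.61233869 -0.93355265  0.2317724 ] 0.08538616553641269
```

View pics/top0.png

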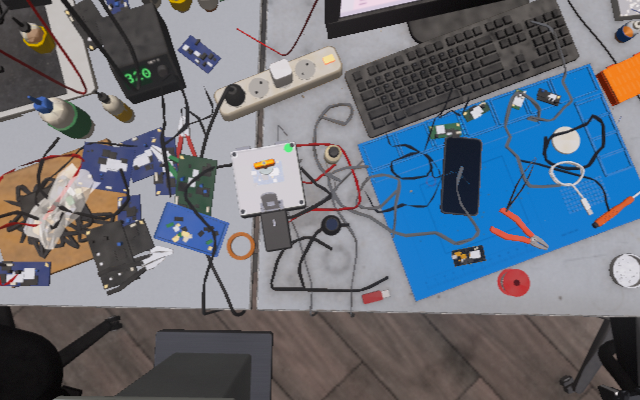

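View pics/side0.png

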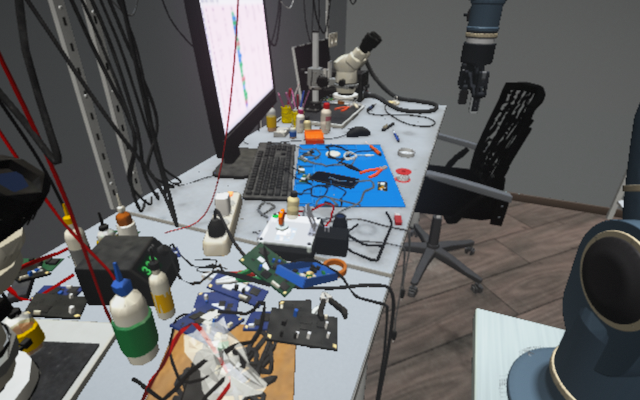

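The top view shows the fixture lid at about (268,178), the orange wing at (263,165), the catch block at (276,228), the bottle at (333,152), the loupe at (331,225) and the tape roll at (240,245). In the side view the wing is at about (283,215).

```bash
cat > h.py <<'E'
import numpy as np,cv2
def ray(p,R,o,u,v):
    d=R@np.linalg.inv(p["K"])@np.array([u,v,1.]); return o,d/np.linalg.norm(d)
def onz(o,d,z): return o+d*(z-o[2])/d[2]
def cross(o1,d1,o2,d2):
    A=np.c_[d1,-d2]; t=np.linalg.lstsq(A,o2-o1,rcond=None)[0]
    a,b=o1+t[0]*d1,o2+t[1]*d2; return (a+b)/2,np.linalg.norm(a-b)
def orange(im,box):
    h=cv2.cvtColor(im,cv2.COLOR_RGB2HSV); m=cv2.inRange(h,(8,150,120),(22,255,255))
    k=np.zeros_like(m); u0,v0,u1,v1=box; k[v0:v1,u0:u1]=m[v0:v1,u0:u1]
    c=max(cv2.findContours(k,cv2.RETR_EXTERNAL,cv2.CHAIN_APPROX_NONE)[0],key=cv2.contourArea)
    return c
def Rz(yaw): # tool down, tool x along yaw direction
    c,s=np.cos(yaw),np.sin(yaw); return np.array([[c,s,0],[s,-c,0],[0,0,-1.]])
def wristcam(s,p):
    T=p["tool_from_camera"]; R=s["tcp_rot"]; return R@T[:3,:3], s["position"]+R@T[:3,3]
E
python3 - <<'E'
from rig import *
from h import *
P={}
for n,box in (("top",(240,145,290,185)),("side",(265,200,300,232))):
    z=np.load(n+".npz"); p=camera_params(n); c=orange(z["im"],box)
    M=cv2.minAreaRect(c); print(n,M,cv2.contourArea(c)); P[n]=ray(p,p["rotation"],p["position"],*M[0])
print("wing",cross(*P["top"],*P["side"]), onz(*P["top"],.08))
z=np.load("top.npz"); p=camera_params("top"); im,d=z["im"],z["d"]
for nm,u,v,h in (("bottle",333,150,.075),("loupe",331,225,.032),("tape",240,245,.012),("blockfrontL",266,251,.048),("blockfrontR",291,247,.048),("lidFL",236,216,.046),("lidFR",304,210,.046),("lidBL",232,150,.046),("lidBR",299,143,.046)):
    r=ray(p,p["rotation"],p["position"],u,v); print(nm,onz(*r,h).round(3), "depth z",(r[0]+r[1]*d[v,u]/(r[1]@p["rotation"][:,2])).round(3))
for n,b,s in (("top",(210,130,360,270),5),("side",(240,190,370,290),6)):
    im=np.load(n+".npz")["im"][b[1]:b[3],b[0]:b[2],::-1]; cv2.imwrite(f"pics/{n}c.png",cv2.resize(im,None,fx=s-(n=="top")*1,fy=s-(n=="top")*1,interpolation=cv2.INTER_CUBIC))
E
```

```text
top ((263.5588684082031, 163.2353057861328), (5.093247413635254, 19.887920379638672), 75.96376037597656) 58.0
side ((281.0, 216.0), (14.0, 4.0), 90.0) 34.0
wing (array([ 0.56640638, -0.20746541,  0.07512597]), np.float64(0.0010695868131797013)) [ 0.56600707 -0.20775252  0.08      ]
bottle [ 0.593 -0.326  0.075] depth z [ 0.593 -0.326  0.075]
loupe [ 0.466 -0.327  0.032] depth z [ 0.466 -0.327  0.031]
tape [ 0.427 -0.163  0.012] depth z [ 0.428 -0.162 -0.001]
blockfrontL [ 0.417 -0.214  0.048] depth z [ 0.418 -0.21   0.001]
blockfrontR [ 0.425 -0.257  0.048] depth z [ 0.425 -0.257  0.043]
lidFL [ 0.477 -0.159  0.046] depth z [ 0.481 -0.152  0.   ]
lidFR [ 0.49  -0.278  0.046] depth z [ 0.493 -0.278  0.015]
lidBL [ 0.595 -0.148  0.046] depth z [ 0.605 -0.14   0.001]
lidBR [ 0.611 -0.266  0.046] depth z [ 0.621 -0.265 -0.001]
```

View pics/topc.png

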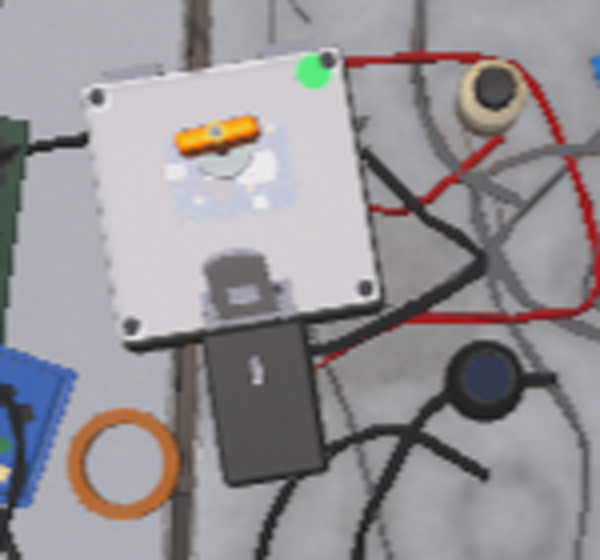

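The crop shows the wing lying along the fixture's y axis (joint about 1.57), the hasp leaning back over the lid, and the staple in the middle of the block. The fixture's yaw is about 0.19 rad. Next is a closer look from two wrist camera positions.

Run:
```python
from rig import *
from h import *
p=camera_params("top"); g=lambda u,v,h: onz(*ray(p,p["rotation"],p["position"],210+u/4,130+v/4),h)[:2]
FL,FR,BL,BR=[g(*q,.046) for q in ((125,345),(383,303),(85,90),(335,48))]
e=[BL-FL,BR-FR]; e2=[FL-FR,BL-BR]
print([np.arctan2(a[1],a[0]).round(3) for a in e],[np.arctan2(-a[0],a[1]).round(3) for a in e2],(FL+FR+BL+BR)/4, [np.linalg.norm(a).round(3) for a in e+e2])
print("block front",g(230,487,.048),g(327,467,.048))
yaw=.185
for k in (0,np.pi):
    for pos in ((.47,-.22,.30),): print(k,inverse_kinematics(pos,Rz(yaw+k)))
print(sense()["tcp_rot"].round(2))
movep((.47,-.22,.30),Rz(yaw))
for i,pos in enumerate(((.47,-.22,.28),(.53,-.215,.28))):
    move_l(pos); s=sense(); im,d=camera("wrist"); np.savez(f"w{i}.npz",im=im,d=d,pos=s["position"],R=s["tcp_rot"])
    cv2.imwrite(f"pics/w{i}.png",im[:,:,::-1])
print(sense()["time_s"],s["joint_pos"].round(2))
```

```text
[np.float64(0.193), np.float64(0.208)] [np.float64(0.185), np.float64(0.195)] [ 0.54440766 -0.2132739 ] [np.float64(0.116), np.float64(0.117), np.float64(0.115), np.float64(0.113)]
block front [ 0.41596909 -0.21663213] [ 0.42548354 -0.25852324]
0 [ 0.58989824  0.18991438 -0.26977949  1.83132564  0.0557198   1.12766838
 -1.08496416]
3.141592653589793 [ 1.01717221  0.26105641 -0.78828785  1.80979026  0.20159643  1.15326056
  1.91922743]
[[ 0.94  0.33 -0.  ]
 [ 0.33 -0.94  0.  ]
 [-0.   -0.   -1.  ]]
2.8 [ 0.53  0.3  -0.28  1.74  0.09  1.12 -1.16]
```

```bash
python3 -c "
import cv2,numpy as np
a,b=[cv2.imread(f'pics/w{i}.png') for i in (0,1)]
cv2.imwrite('pics/w01.png',np.vstack([cv2.resize(a[:,100:540],(660,600))[0:600:1]]))"
```

```text
(no output)
```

View pics/w0.png

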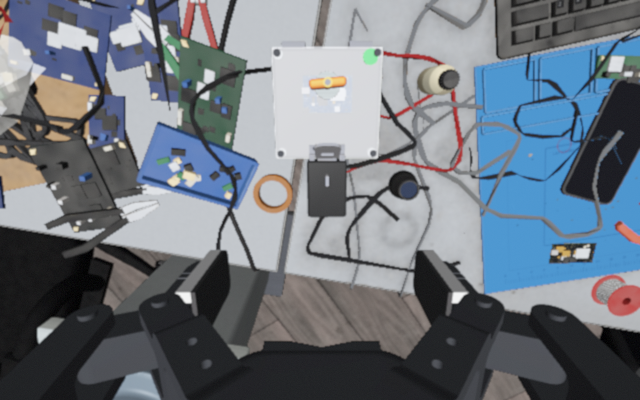

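View pics/w1.png

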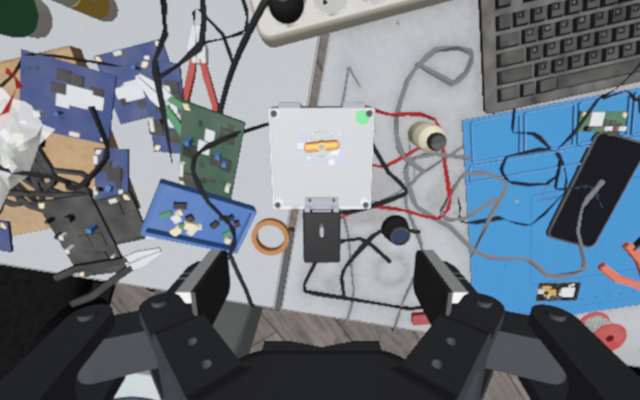

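Both wrist views show the aligned fixture. In w0 the wing is at (327,82), the staple at (327,182) and the hasp end near (327,147). In w1 the wing is at (322,146), the staple at (321,231) and the hasp end near (321,199).

Run:
```python
from rig import *
from h import *
p=camera_params("wrist"); W=[]
px=dict(staple=((327,182),(321,231)))
for i,box in ((0,(300,65,355,100)),(1,(295,130,350,165))):
    z=np.load(f"w{i}.npz"); im=z["im"]; R,o=wristcam(dict(tcp_rot=z["R"],position=z["pos"]),p)
    c=orange(im,box); M=cv2.minAreaRect(c); b=cv2.boxPoints(M)
    W.append((R,o,M[0])); r=ray(p,R,o,*M[0]); q=[onz(*ray(p,R,o,*x),.08)[:2] for x in b]
    E=max((q[1]-q[0],q[2]-q[1]),key=np.linalg.norm); print(M, "wing@.08",onz(*r,.08),"dir",np.arctan2(E[1],E[0]),np.linalg.norm(E))
    # lid: bright white
    h=cv2.cvtColor(im,cv2.COLOR_RGB2HSV); m=cv2.inRange(h,(0,0,185),(180,40,255)); k=np.zeros_like(m); k[40:220,262:390]=m[40:220,262:390]
    k=cv2.morphologyEx(k,cv2.MORPH_OPEN,np.ones((5,5))); c=max(cv2.findContours(k,0,1)[0],key=cv2.contourArea); M=cv2.minAreaRect(c)
    b=cv2.boxPoints(M); q=np.array([onz(*ray(p,R,o,*x),.046)[:2] for x in b]); e=q[1]-q[0]
    print("lid",M,q.mean(0).round(4),np.linalg.norm(e).round(3),np.linalg.norm(q[2]-q[1]).round(3),np.arctan2(e[1],e[0])%(np.pi/2))
print("wing",cross(*ray(p,*W[0][:2],*W[0][2]),*ray(p,*W[1][:2],*W[1][2])))
for n,(a,b) in px.items(): print(n,cross(*ray(p,*W[0][:2],*a),*ray(p,*W[1][:2],*b)),onz(*ray(p,*W[1][:2],*b),.061))
```

```text
((337.52996826171875, 84.71000671386719), (1.8384778499603271, 11.313708305358887), 81.8698959350586) wing@.08 [ 0.56571578 -0.21861413  0.08      ] dir -1.2545755920430532 0.010862083217343069
lid ((325.5, 107.99998474121094), (135.99996948242188, 126.99998474121094), 90.0) [ 0.5388 -0.2123] 0.131 0.143 0.18247719550254882
((329.5, 141.5), (1.0, 11.0), 90.0) wing@.08 [ 0.57186247 -0.21583992  0.08      ] dir -1.3866431091983684 0.011155418052916687
lid ((325.5, 129.5), (179.0, 127.0), 90.0) [ 0.5737 -0.2118] 0.131 0.196 0.18424340810423612
wing (array([ 0.56881607, -0.21863489,  0.04301133]), np.float64(0.0024334818564444006))
staple (array([ 0.46307316, -0.2278007 ,  0.04984236]), np.float64(0.0009988435625003262)) [ 0.46737841 -0.22650014  0.061     ]
```

The masks broke the wing into pieces, so I'm loosening them.

Run:
```python
from rig import *
from h import *
p=camera_params("wrist"); W=[]
for i,box in ((0,(300,65,355,100)),(1,(295,130,350,165))):
    z=np.load(f"w{i}.npz"); im=z["im"]; R,o=wristcam(dict(tcp_rot=z["R"],position=z["pos"]),p)
    h=cv2.cvtColor(im,cv2.COLOR_RGB2HSV); m=cv2.inRange(h,(3,90,90),(28,255,255)); k=np.zeros_like(m); u0,v0,u1,v1=box; k[v0:v1,u0:u1]=m[v0:v1,u0:u1]
    M=cv2.minAreaRect(cv2.findNonZero(k)); b=cv2.boxPoints(M)
    W.append((R,o,M[0])); q=[onz(*ray(p,R,o,*x),.08)[:2] for x in b]
    E=max((q[1]-q[0],q[2]-q[1]),key=np.linalg.norm); print(M,"wing@.08",onz(*ray(p,R,o,*M[0]),.08),"dir",np.arctan2(E[1],E[0])%np.pi,np.linalg.norm(E))
    L=cv2.inRange(h,(0,0,170),(180,40,255)); row=slice(60,150) if i==0 else slice(115,200)
    v=100 if i==0 else 175; print("lid row",[im[v,u].tolist() for u in range(262,282,3)])
print("wing",cross(*ray(p,*W[0][:2],*W[0][2]),*ray(p,*W[1][:2],*W[1][2])))
w0=[(277,52),(376,52),(374,153),(280,153)]; w1=[(273,113),(370,113),(367,204),(277,205)]
for n,a,b in zip(("BL","BR","FR","FL"),w0,w1): print(n,onz(*ray(p,*W[0][:2],*a),.046).round(4),onz(*ray(p,*W[1][:2],*b),.046).round(4),cross(*ray(p,*W[0][:2],*a),*ray(p,*W[1][:2],*b))[0].round(4))
```

```text
((327.1270751953125, 82.39754486083984), (9.687323570251465, 36.39536666870117), 84.80557250976562) wing@.08 [ 0.56594928 -0.20836395  0.08      ] dir 1.8381396472932736 0.03483888540973223
lid row [[194, 198, 203], [194, 198, 203], [194, 198, 202], [194, 198, 202], [215, 217, 220], [217, 218, 221], [217, 219, 222]]
((321.3944091796875, 145.39102172851562), (9.19648265838623, 33.515018463134766), 84.5596694946289) wing@.08 [ 0.56651512 -0.20847149  0.08      ] dir 1.8485706108491458 0.03397899501853873
lid row [[196, 200, 205], [196, 200, 205], [197, 201, 205], [211, 215, 218], [214, 215, 218], [217, 218, 221], [216, 218, 221]]
wing (array([ 0.56621117, -0.20844819,  0.07706312]), np.float64(0.00016232944710391602))
BL [ 0.5885 -0.1517  0.046 ] [ 0.5879 -0.1506  0.046 ] [ 0.5881 -0.1516  0.0492]
BR [ 0.6072 -0.2528  0.046 ] [ 0.6074 -0.2551  0.046 ] [ 0.6072 -0.2538  0.0469]
FR [ 0.5049 -0.2745  0.046 ] [ 0.5053 -0.275   0.046 ] [ 0.5047 -0.2752  0.044 ]
FL [ 0.4856 -0.17    0.046 ] [ 0.4845 -0.1701  0.046 ] [ 0.4865 -0.1707  0.0524]
```

The wing is at (0.566, -0.208, 0.077). The lid and staple both fit O=(0.5465, -0.2123) with yaw 0.19, and the screw axis and staple predicted from that match the measurements within about 1 mm. The wing angle is about 1.65. Next I swing the hasp.

```bash
cat >> h.py <<'E'
O=np.array([.5465,-.2123]); YAW=.19
def fx(x,y,z): c,s=np.cos(YAW),np.sin(YAW); return np.array([O[0]+c*x-s*y,O[1]+s*x+c*y,z])
E
python3 - <<'E'
from rig import *
from h import *
R=Rz(YAW); command_gripper(0.0,40)
movep(fx(-.003,0,.19),R); move_l(fx(-.003,0,.117)); f0=sense()["wrist_force"]; print(sense()["finger_gap"])
for a in np.linspace(2.05,.15,11):
    rho=np.interp(a,[.15,2.05],[.059,.046])
    move_l(fx(-.056-rho*np.cos(a)+.011,0,.050+rho*np.sin(a)+.025),feed=.1)
    print(round(a,2),(sense()["wrist_force"]-f0).round(1))
x=-.056-.059*np.cos(.15)+.011
print(move_l(fx(x,0,.072),feed=.03,until_force=15)); s=sense(); print(s["position"],(s["wrist_force"]-f0).round(1),s["time_s"])
sleep(.3); move_l(s["position"]+[0,0,.10],feed=.2)
move_l(fx(-.03,0,.27)); s=sense(); im,_=camera("wrist"); cv2.imwrite("pics/w2.png",im[60:340,160:480,::-1].repeat(2,0).repeat(2,1)); print(sense()["time_s"])
E
```

```text
0.00019473978413469414
2.05 [-0.  -0.5  0.7]
1.86 [ 0.1  0.4 -0.7]
1.67 [-0.5  0.3 -0.4]
1.48 [-0.4 -0.2 -0.3]
1.29 [-0.7 -0.7 -0.3]
1.1 [ 0.4 -0.1  0.2]
0.91 [ 0.3 -0.2  0.7]
0.72 [0.6 1.1 0.6]
0.53 [-1.  -0.7  0.1]
0.34 [-0.7 -0.9  0.6]
0.15 [-0.8  0.1 -0.9]
True
[ 0.44570789 -0.23211464  0.07621125] [-3.2  0.9 11.9] 7.8917
9.8417
```

View pics/w2.png

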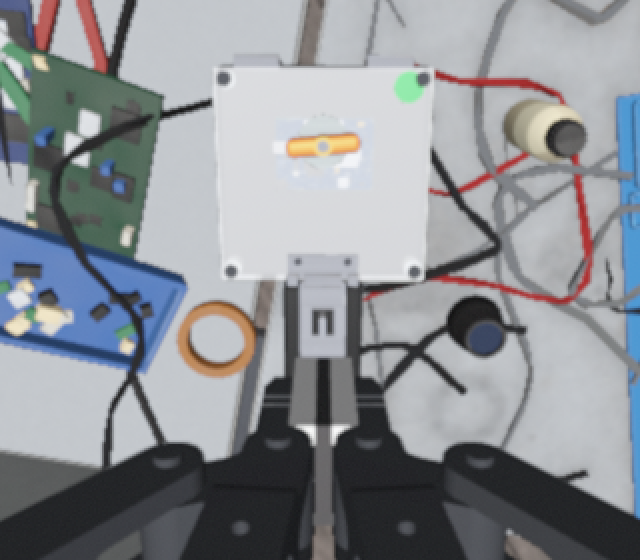

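The hasp now lies flat with the staple through its slot, which shows at (322,320) in the crop. The tool stopped at a tip height of 51 mm, matching the expected 51.5 mm, and the bystanders have not moved. Next I grip the wing.

Run:
```python
from rig import *
from h import *
C=fx(.020,0,0); C[:2]=(C[:2]+[.5662,-.2084])/2; print(C)
R=Rz(YAW+1.65-np.pi)
movep((C[0],C[1],.20),R); command_gripper(.05,50); print(sense()["joint_pos"].round(2))
print(move_l((C[0],C[1],.082),feed=.12,until_force=10)); s=sense(); t0=s["ft_torque"]; f0=s["wrist_force"]
command_gripper(0.0,50); s=sense(); print("gap",s["finger_gap"],s["gripper_force"],"F",(s["wrist_force"]-f0).round(1),"T",(s["ft_torque"]-t0).round(3),s["time_s"],s["position"],s["joint_pos"].round(3))
```

```text
[ 0.56617004 -0.20846141  0.        ]
[ 0.31  0.41 -0.03  1.77  0.02  0.97 -2.6 ]
False
gap 0.008197180340280111 49.72400627739262 F [-3.1  0.2  4.7] T [-0.086  0.696  0.074] 13.2667 [ 0.5653628  -0.20887834  0.08262368] [ 0.303  0.549 -0.026  1.858  0.021  0.736 -2.608]
```

Gripped, with a gap of about 9 mm. But j7 falls as the screw turns clockwise, so this half-turn branch has no travel left. I'll regrip turned by pi.

Run:
```python
from rig import *
from h import *
C=np.array([.5661,-.2085,.082])
command_gripper(.05,50); move_l(C+[0,0,.05],feed=.2)
q=np.array(sense()["joint_pos"]); q[6]+=np.pi; move_joints(q)
move_l(C,Rz(YAW+1.65),feed=.12); s=sense(); t0=s["ft_torque"]; f0=s["wrist_force"]; np.savez("zero.npz",t0=t0,f0=f0)
command_gripper(0.0,50); s=sense(); q=np.array(s["joint_pos"]); yaw=lambda s:np.arctan2(s["tcp_rot"][1,0],s["tcp_rot"][0,0])-YAW
print("gap",s["finger_gap"],"F",(s["wrist_force"]-f0).round(1),"T",(s["ft_torque"]-t0).round(3),s["time_s"],q.round(2),yaw(s))
for i in range(22):
    q[6]-=.15 if i<9 else .04
    move_joints(q); s=sense(); T=s["ft_torque"]-t0; print(round(yaw(s),3),T.round(2),(s["wrist_force"]-f0).round(1),round(s["time_s"],2),s["finger_gap"].round(4))
    if i>4 and abs(T[2])>.35: break
```

```text
gap 0.008359609713858879 F [-3.4 -1.4  5.3] T [0.008 0.832 0.146] 17.8167 [ 0.3   0.55 -0.03  1.86  0.02  0.74  0.53] 1.6497544033866804Traceback (most recent call last):
  File "<stdin>", line 11, in <module>
AttributeError: 'float' object has no attribute 'round'
```

Run:
```python
from rig import *
from h import *
z=np.load("zero.npz"); t0,f0=z["t0"],z["f0"]
s=sense(); q=np.array(s["joint_pos"]); yaw=lambda s:np.arctan2(s["tcp_rot"][1,0],s["tcp_rot"][0,0])-YAW
print(yaw(s),q.round(3))
for i in range(20):
    q[6]-=.15 if i<8 else .05
    move_joints(q); s=sense(); T=s["ft_torque"]-t0; print(round(yaw(s),3),T.round(2),(s["wrist_force"]-f0).round(1),round(s["time_s"],2),round(s["finger_gap"],4))
    if i>4 and abs(T[2])>.4: break
```

```text
1.5026337226959827 [ 0.303  0.549 -0.026  1.858  0.021  0.736  0.387]
1.357 [-0.02  0.16  0.03] [-1.3 -1.   0. ] 18.35 0.0079
1.208 [-0.02  0.25 -0.01] [-1.4  0.1 -0.3] 18.62 0.0082
1.059 [ 0.03  0.39 -0.05] [-3.2 -0.4 -0.5] 18.88 0.0084
0.909 [ 0.07  0.54 -0.02] [-3.4  0.9  0.7] 19.15 0.008
0.759 [ 0.17  0.7  -0.01] [-4.3 -0.3  1.2] 19.42 0.0081
0.609 [0.26 0.93 0.06] [-5.4  1.2  3.4] 19.68 0.0082
0.46 [0.28 1.1  0.03] [-6.3  1.5  3.9] 19.95 0.0081
0.31 [ 0.32  1.08 -0.01] [-6.8  1.2  2.9] 20.22 0.0082
0.26 [0.35 1.09 0.02] [-6.2  1.8  3.1] 20.47 0.0081
0.21 [0.35 1.09 0.02] [-6.4  1.6  3.3] 20.72 0.0085
0.16 [0.3  1.06 0.02] [-6.9  0.8  4. ] 20.97 0.0081
0.11 [0.38 1.09 0.02] [-6.   1.9  3.7] 21.22 0.0083
0.06 [ 0.43  1.13 -0.05] [-6.2  1.4  3.6] 21.47 0.0081
0.01 [ 0.4   1.17 -0.02] [-6.6  1.5  4.3] 21.72 0.0082
-0.036 [0.3  1.11 0.75] [-6.7  0.8  4.6] 21.97 0.0082
```

The stop shows as a clear torque rise (0.75 Nm) at yaw about -0.01 to -0.04, where the seat should be. I'll hold there, then back off a quarter turn.

Run:
```python
from rig import *
from h import *
z=np.load("zero.npz"); t0,f0=z["t0"],z["f0"]; yaw=lambda s:np.arctan2(s["tcp_rot"][1,0],s["tcp_rot"][0,0])-YAW
sleep(.4); s=sense(); q=np.array(s["joint_pos"]); print(yaw(s),(s["ft_torque"]-t0).round(2))
dq=(1.56-yaw(s))/10
for i in range(10):
    q[6]+=dq; move_joints(q)
sleep(.5); s=sense(); print(yaw(s),(s["ft_torque"]-t0).round(2),(s["wrist_force"]-f0).round(1),s["finger_gap"],s["gripper_force"],s["position"],s["time_s"])
im,_=camera("wrist"); a,_=camera("top"); sd,_=camera("side")
cv2.imwrite("pics/end.png",np.hstack([im[:,120:520,::-1],cv2.resize(sd[170:270,260:360,::-1],(400,400),interpolation=cv2.INTER_CUBIC)]))
```

```text
-0.036147891277925226 [0.32 1.15 0.73]
1.5529677422281825 [-0.97 -0.56  0.08] [ 2.7 -5.1 -4.4] 0.008237501153382272 49.152837681504025 [ 0.56527777 -0.20896207  0.08295774] 25.625
```

View pics/end.png

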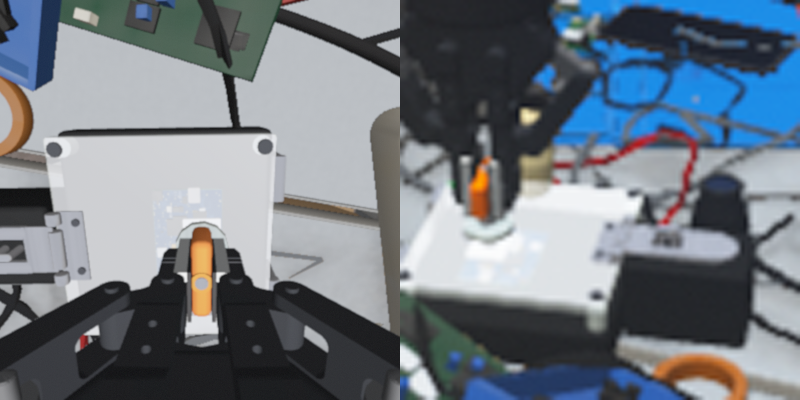

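The wing, at (202,275), is held between the pads and points along the fixture's y axis. The hasp lies flat on the block at (680,243), and the bystanders are undisturbed.

```bash
python3 -c "
from rig import *
print(finish_job())"
```

```text
the job is handed in; nothing more can be done
None
```

I closed the hasp flat, turned the thumbscrew to its stop and backed it off a quarter turn (tool at 1.55 rad), then handed the job in still gripping it at 49 N with the bystanders untouched; no verdict came back.

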